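Tap a jammed heater block loose

TASK

The aluminium tube block has jammed in its grey holder. Take the mallet by its wooden handle and, with light taps on the two bosses of the block's near face, left first and then right and left by turns, walk the block away from you until it stands out about 20 mm past the far ends of the holder's side walls, equally far on both sides. Each tap should bring its side about 6 mm ahead of the other and never more than 10 mm; strike with the mallet only, then lay the mallet down on the bench, leaving the bottles and dishes alone.

Things in the scene. Friction and masses are not known exactly. Their poses are not given: they have to be found in the camera images.
- mallet_grip (a point): Grip point of the loose mallet (0.25 kg): centre of its wooden handle, flat-sided, 20 mm wide, 26 mm high, 20 mm above the bench as it lies. x runs along the handle to the head, z is up. The handle spans x = -100 to +65 mm, ending in a butt 26 mm wide, 40 mm high at x = -90 to -120 mm.
- mallet_head (a point): Centre of the mallet's black rubber head, 75 mm along the mallet's x from its grip point, at the same height. The head is a cylinder 40 mm across and 80 mm long lying along the mallet's y, so its two striking faces are 40 mm from here along +y and -y.
- holder: Grey open-ended holder fixed to the bench, floor 75 x 172 x 12 mm with two side walls 14 mm thick, 53 mm high, at y = +-79 mm. Origin at the centre of its underside; x points away from the robot, in the direction the block is to be driven, y to the left. Walls and floor run from x = -30 to +45 mm.
- boss_left (a point): Nearest (-x) point of the left boss on the block's near face, 31.5 mm above the bench; the boss is 30 wide, 34 high, its front rounded as an upright half cylinder. In the holder's frame x = -62 mm + its side's travel, y = +48 mm. Block: 80 x 130 x 38 mm, 15 wells on top, top 50.5 mm above the bench. Each side sticks by itself with dry friction of some 6 N: a push on one boss moves that side, the other hardly stirs, nothing springs back.
- boss_right (a point): The same for the right boss, at y = -48 mm in the holder's frame.
- block (a joint): How far the middle of the block has been driven along the holder's x from flush (m): 0 = its far face is flush with the far ends of the side walls, 0.020 = it stands out 20 mm; hard stop at 0.045.
- block_turn (a joint): Skew of the block (rad): positive = the left side is ahead (farther along x), by 0.96 mm at the bosses for each 0.01 rad; 0 = square. Hard stops at +-0.17.
- amber_black: Bystander: amber bottle with a black cap, 56 mm across, 114 mm high, origin under its centre.
- amber_white: Bystander: amber bottle with a white cap, 56 mm across, 114 mm high, origin under its centre.
- petri: Bystander: stack of three small petri dishes, 61 mm across, 42 mm high, origin under its centre.

How it is judged:
By the outcome, as a careful person would: the job done as asked, in the order asked, and still so for the second after the job is handed in, with the robot touching nothing.
It also fails if it takes over 56 s, if anything falls off the work surface, if the arm or the gripper's body presses on something with over 40 N, if the wrist force passes 120 N, or if a joint passes its speed limit or range.

ROBOT

A 6-joint arm with a two-finger parallel gripper is mounted at the origin on the work surface; the furniture and walls round the work are solid. World frame = base frame: x ahead of the robot, y to its left, z up, the work surface at z = 0. Lengths are in m, angles in rad, forces in N, time in s.
With the tool pointing down it reaches from about 0.35 to 0.975 m from the base axis. Payload 4.9 kg.
Tool frame: the origin (TCP) lies on the centre line of the jaws, within the pads' length; the fingertips stand 25 mm ahead of it and the grasp point (between the pads) lies 6 mm ahead of it; z points along the fingers, y is the line along which they close (so a half turn about z gives the same grasp; the last joint's range is limited). The gripper opens to 85 mm and grips with 20 to 120 N. Pads are 22 mm wide; open, the fingers measure 114 mm over their backs; the gripper's body (76 mm by 85 mm) begins 54 mm behind the grasp point. The pads swing forward as they close: fully open they stand 13 mm farther back than shut.
Start: joints at [1.215, 0.053, 1.613, -0, 1.476, -0.119], TCP at [0.147, 0.608, 0.256] pointing down, gripper open.
Joint ranges: [-3.01, 3.01], [-1.01, 2.22], [0.06, 2.58], [-1.02, 4.17], [0.09, 2.62], [-3.14, 3.14]. Speed limits (rad/s): [2.57, 2.57, 3.14, 3.14, 3.14, 3.14].

INTERFACE

Orientations are given as a unit quaternion [w, x, y, z].
In Python, from plant import state, grab_frame, get_calibration, job gives the robot as it stands. The module is installed in compiled form; this text tells all that it offers.
- The arm moves only by the tool move_arm, never from a script. Its argument "targets" is a list that holds one entry, the list of rows, each a list of 5 numbers: the opening in per cent of the stroke, from 0 (shut) to 100 (fully open), then the shift along the tool's x, y, z as a fraction of full scale, then the turn about the tool's z as a fraction of full scale. A call has 1 to 5 rows; each row shifts and turns the commanded pose from where the row before left it, along the tool's axes as they then stand; what a row does not reach is not made up. Full scale, the value 1, is 0.6 m for a shift and 6 degrees for a turn. A row lasts 1/12 s, in which the tool goes at most 41.7 mm and 7.16 degrees, less where a joint would pass 70% of its speed; a pose out of reach is approached as far as the arm can. A call with a number of a shift or a turn outside -1 to 1 is refused whole. A call with a gripper value outside its range is refused whole. The fingers move at their own pace and stop on an object; the grip force is fixed at half the most. Time passes only in rows, so rows that do not move let the fingers close. It gives the time, the measured TCP pose, the force, the opening and the grip force at its end, in the units of the state.
- state(): the state, without advancing time (a new reading comes with each control period).
- grab_frame(name): name is "scene" or "top" or "wrist"; returns the picture (420x560x3 uint8, red, green, blue); there is no depth.
- get_calibration(name): a dict with "vertical_fov" (degrees; the focal length in pixels is half the picture's height over the tangent of half this angle, whatever the lens; pixels are square), "cx", "cy" (the principal point, pixels), "R" (3x3) and "t" (3): a world point X has camera coordinates R X + t. Camera axes: x right, y down, z forward; pixel columns grow to the right and rows downward; lengths in m; the calibration is good to about 2 mm. A picture is of the moment at which its call begins: read the wrist's pose just before it. get_calibration takes no time and is no camera call; for the wrist camera it gives the pose at the moment of the call.
- job.job_done(): hands the job in; it is judged then, once.
The state is a dict: "time": time; "joint_pos": joint angles; "joint_vel": joint speeds; "joint_efforts": joint torques, N m; "tool_pos": TCP position; "tool_rot": TCP orientation; "contact_force": force on the tool from outside, world axes, zero at the start; "ft_torque": the same for the moment, N m; "gripper_width": opening from 0.0 (shut) to 1.0 (fully open); "grasp_force": force on a finger pad.
Only numpy, scipy, OpenCV 4.12 (cv2) and the standard library are available. Lean on these libraries where they do the work, as an engineer would, in place of code of your own. Each camera call takes 0.05 s, during which the arm holds its last target. There are 200 camera calls.

## Working session

There is one attempt and no reset: what is moved stays moved. The work goes in short steps, Python scripts to look and compute and a tool call to move; the robot and the scene stay as the last step left them, time stands still between calls to the robot, and variables do not carry over. Pictures are saved under pics/ and viewed, at most 10 in all, crops included, and the job is handed in when it is done.

Besides the shell and the picture viewer there is one more tool, called after "Call:" as name([rows], argument=value, ...), one row to a line, values as JSON. move_arm: Moves the arm, as the interface text tells. Shift numbers are shares of 0.6 m and turn numbers shares of 6 degrees, none past 1 either way. Its arguments: {"type":"object","properties":{"targets":{"type":"array"}},"required":["targets"]}

```bash
mkdir -p pics
python3 - <<'E'
from plant import state, grab_frame, get_calibration
import cv2
for n in("scene","top"):
    f=grab_frame(n); cv2.imwrite(f"pics/{n}0.png",cv2.resize(f[:,:,::-1],(800,600),interpolation=cv2.INTER_CUBIC))
    c=get_calibration(n);print(n,c)
s=state();print(s)
E
```

```text
scene {'vertical_fov': 51.537270121136885, 'cx': 278.67700096887614, 'cy': 207.0048543514742, 'R': array([[ 0.99985355, -0.01462146,  0.00889368],
       [-0.00706099, -0.82583129, -0.56387306],
       [ 0.01558933,  0.56372768, -0.82581359]]), 't': array([-0.43137308,  0.26791598,  0.90795053])}
top {'vertical_fov': 56.31176187892983, 'cx': 274.1415282000468, 'cy': 214.1337684904472, 'R': array([[ 0.02522156, -0.99923978,  0.02972753],
       [-0.99412759, -0.02820067, -0.10447511],
       [ 0.10523402, -0.02691794, -0.99408311]]), 't': array([0.26101277, 0.45780334, 0.98107564])}
{'time': 0.1, 'joint_pos': array([ 1.21499721e+00,  5.33383827e-02,  1.61415852e+00, -1.09584764e-05,
        1.47596996e+00, -1.18972994e-01]), 'joint_vel': array([ 0.00114028,  0.00181279, -0.00329735, -0.00191226, -0.00187154,
        0.00101038]), 'joint_efforts': array([-2.20316279e-04, -3.94912076e+01, -3.71358740e+01, -1.95703210e-04,
        4.02128135e-03,  4.05475078e-06]), 'tool_pos': array([0.14644355, 0.60707661, 0.25515533]), 'tool_rot': array([-2.15070559e-04,  1.18135958e-01,  9.92996988e-01, -9.12105399e-04]), 'contact_force': array([0.11817109, 0.43758526, 0.30707663]), 'ft_torque': array([ 0.03397284,  0.00699937, -0.06036034]), 'grasp_force': 0.0, 'gripper_width': 1.001833998554804}
```

View pics/scene0.png

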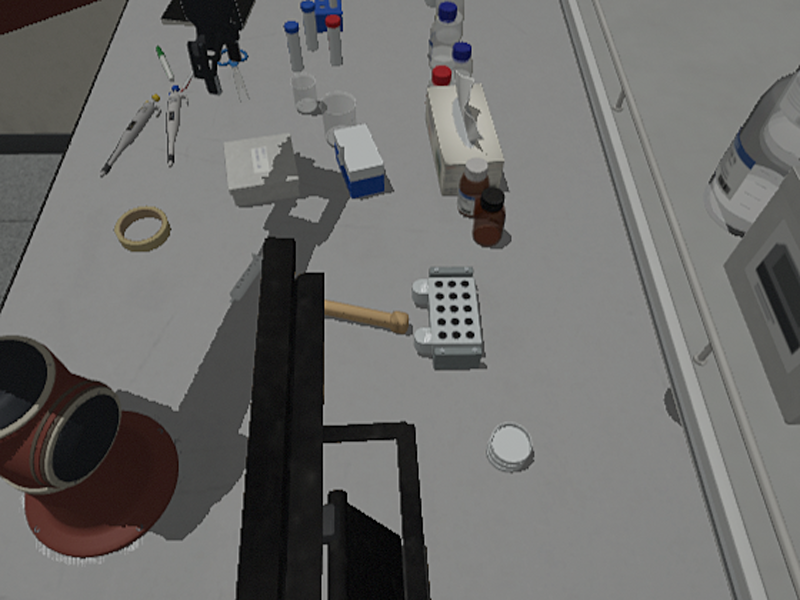

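View pics/top0.png

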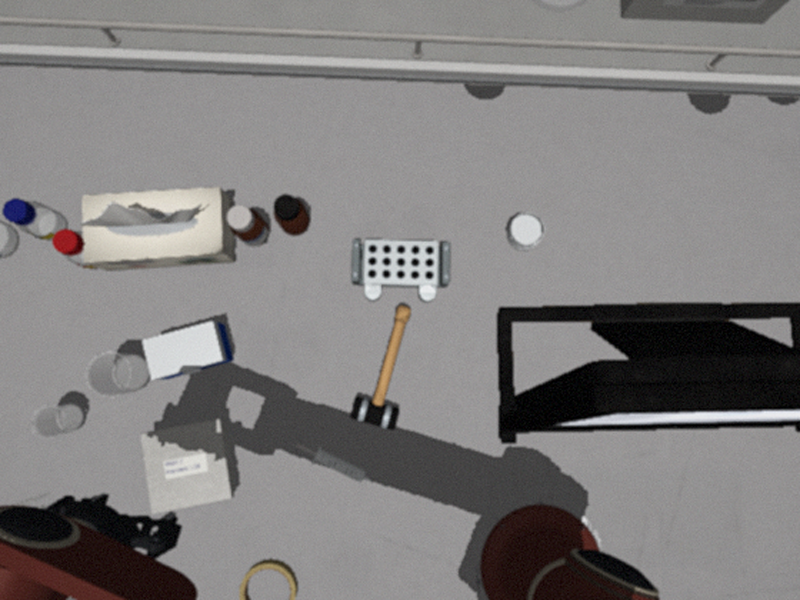

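The top view (800x600) shows the mallet's butt at (403,312) and head at (376,410). The holder with its block is centred near (400,262), with bosses at (373,292) and (428,292). The bottles are at about (290,212) and (245,222), and the dishes at (525,230). The scene view hides the mallet head behind a black frame. I'll work out rough positions and take an enlarged crop.

```bash
cat > h.py <<'E'
import numpy as np, cv2
from plant import state, grab_frame, get_calibration
def ray(c,u,v):
    f=210/np.tan(np.radians(c["vertical_fov"]/2)); R=np.array(c["R"]);t=np.array(c["t"])
    return -R.T@t, R.T@np.array([(u-c["cx"])/f,(v-c["cy"])/f,1])
def atz(c,u,v,z):
    o,d=ray(c,u,v); return o+d*(z-o[2])/d[2]
def proj(c,X):
    f=210/np.tan(np.radians(c["vertical_fov"]/2)); p=np.array(c["R"])@X+np.array(c["t"]); return f*p[:2]/p[2]+[c["cx"],c["cy"]]
def tri(rs):
    A=0;b=0
    for o,d in rs:
        d=d/np.linalg.norm(d);P=np.eye(3)-np.outer(d,d);A=A+P;b=b+P@o
    return np.linalg.solve(A,b)
def shot(n,name,x0=0,y0=0,w=560,h=420,k=10/7):
    f=grab_frame(n)[y0:y0+h,x0:x0+w,::-1]; cv2.imwrite(f"pics/{name}.png",cv2.resize(f,None,fx=k,fy=k,interpolation=cv2.INTER_CUBIC))
E
python3 - <<'E'
from h import *
np.set_printoptions(precision=4,suppress=True)
c=get_calibration("top"); print("cam",ray(c,0,0)[0], ray(get_calibration("scene"),0,0)[0])
for n,u,v,z in [("butt",403,312,.04),("head",376,410,.04),("bossL",373,292,.0485),("bossR",428,292,.0485),("blockL",363,262,.05),("blockR",440,262,.05),("blackcap",288,207,.114),("petri",525,230,.042),("bluebox",230,345,.04),("frame0",505,312,.1),("frame1",505,440,.1),("frame.4",505,312,.4),("rail",400,65,.0)]:
    print(n,atz(c,u*.7,v*.7,z))
shot("top","top1",230,155,110,160,k=3.75)
w=get_calibration("wrist"); s=state(); print("wristcam",ray(w,0,0)[0]-s["tool_pos"],w["R"],w["vertical_fov"])
E
```

```text
cam [0.3453 0.3001 1.0153] [ 0.419  -0.2969  0.9047]
butt [0.4384 0.2536 0.04  ]
head [0.2683 0.296  0.04  ]
bossL [0.471  0.3069 0.0485]
bossR [0.4738 0.2112 0.0485]
blockL [0.523  0.3259 0.05  ]
blockR [0.5272 0.1912 0.05  ]
blackcap [0.5988 0.4497 0.114 ]
petri [0.5913 0.0392 0.042 ]
bluebox [0.3729 0.5505 0.04  ]
frame0 [0.4374 0.0879 0.1   ]
frame1 [0.2301 0.0871 0.1   ]
frame.4 [0.4072 0.1575 0.4   ]
rail [0.9156 0.2683 0.    ]
wristcam [-0.0813  0.0185  0.118 ] [[ 0.2348  0.972  -0.0021]
 [ 0.919  -0.2213  0.3263]
 [ 0.3168 -0.0786 -0.9452]] 67.3100747486369
```

View pics/top1.png

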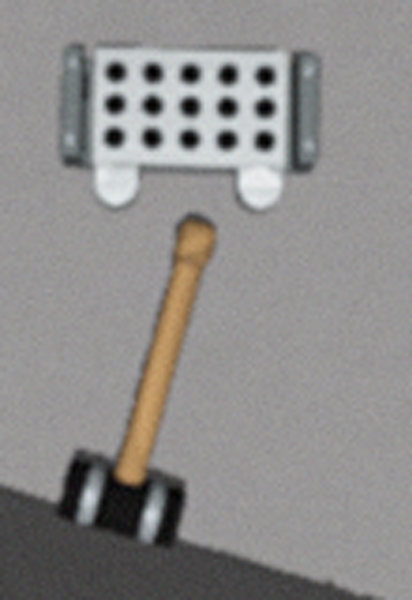

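The crop puts the mallet axis from the butt tip at (196,217) to the head centre at (123,498), with boss fronts at (117,208) and (260,210). Next I triangulate the black frame corner and the holder and mallet points using both views.

Run:
```python
from h import *
np.set_printoptions(precision=4,suppress=True)
t=get_calibration("top");s=get_calibration("scene")
T=lambda u,v:ray(t,u*.7,v*.7); S=lambda u,v:ray(s,u*.7,v*.7); C=lambda u,v:ray(t,230+u/3.75,155+v/3.75)
def pr(n,a,b):
    X=tri([a,b]); print(n,X,"px err",)
pr("frame corner",T(499,309),S(412,425)); pr("frame near corner",T(505,440),S(265,240)); pr("frame near corner b",T(505,440),S(325,430))
pr("frame near c",T(505,430),S(310,275))
pr("butt",C(197,235),S(402,318)); pr("petri",T(525,228),S(510,443)); pr("bossL",C(116,185),S(421,285)); pr("bossR",C(260,187),S(422,336))
for n,u,v,z in [("butttip",196,222,.035),("headc",123,498,.04),("handle mid",160,365,.033),("bossLf",117,208,.0485),("bossRf",260,210,.0485),("blk fl",95,48,.0505),("blk fr",289,52,.0505),("wallLfar",73,43,.053),("wallRfar",310,52,.053),("wallLnear",71,163,.053),("wallRnear",307,168,.053)]:
    o,d=C(u,v);print(n,o+d*(z-o[2])/d[2])
```

```text
frame corner [0.453  0.0769 0.0044] px err
frame near corner [0.2721 0.1497 0.3632] px err
frame near corner b [0.2712 0.0683 0.0188] px err
frame near c [0.2978 0.1388 0.3127] px err
butt [0.441  0.2523 0.0347] px err
petri [0.5967 0.0363 0.0315] px err
bossL [0.4725 0.3075 0.0505] px err
bossR [0.4728 0.2115 0.0449] px err
butttip [0.4495 0.2531 0.035 ]
headc [0.2663 0.2969 0.04  ]
handle mid [0.3535 0.2748 0.033 ]
bossLf [0.4559 0.3063 0.0485]
bossRf [0.4572 0.2115 0.0485]
blk fl [0.5626 0.324  0.0505]
blk fr [0.564  0.1942 0.0505]
wallLfar [0.5649 0.3386 0.053 ]
wallRfar [0.5639 0.1804 0.053 ]
wallLnear [0.4843 0.3374 0.053 ]
wallRnear [0.4856 0.1813 0.053 ]
```

The black frame is solid. It stands at x 0.27–0.45 with its edge at y ≲ 0.08, rising to about y 0.15 high up. The handle therefore has to point left (+y) during the taps, with the mallet's x along −y. The gripper yaw already matches the handle, so I move above the grip point.

Call:
move_arm([
  [[100,-0.04,-0.045,0,0],[100,-0.04,-0.045,0,0],[100,-0.04,-0.045,0,0],[100,-0.04,-0.045,0,0],[100,-0.04,-0.045,0,0]],
])

```text
time: 0.57
tool_pos: [0.2318, 0.4466, 0.2558]
tool_rot: [-0.0, 0.118, 0.993, -0.0]
contact_force: [-0.2, -1.6, 0.1]
gripper_width: 1.002
grasp_force: 0.0
```

Call:
move_arm([
  [[100,-0.04,-0.045,0,0],[100,-0.04,-0.045,0,0],[100,-0.04,-0.045,0,0],[100,-0.04,-0.045,0,0],[100,0,0,0,0]],
])

```text
time: 0.98
tool_pos: [0.3017, 0.3166, 0.256]
tool_rot: [0.001, 0.121, 0.993, -0.001]
contact_force: [-0.1, 0.2, 0.7]
gripper_width: 1.004
grasp_force: 0.0
```

Run:
```python
from h import *
np.set_printoptions(precision=4,suppress=True)
s=state(); w=get_calibration("wrist"); shot("wrist","w1"); print(s["time"],s["tool_pos"],s["tool_rot"],s["joint_pos"],s["contact_force"])
import json; json.dump({k:np.array(v).tolist() for k,v in w.items()},open("w1.json","w"))
for X in ([.3198,.2841,.033],[.2663,.2969,.04],[.4495,.2531,.035]): print(proj(w,np.array(X))/.7)
```

```text
0.9833 [0.3017 0.3166 0.256 ] [ 0.0008  0.1213  0.9926 -0.0009] [ 0.6404 -0.4235  2.028  -0.0024  1.5371 -0.687 ] [-0.0714  0.2434  0.7352]
[371.1809 279.2424]
[368.1602 211.233 ]
[375.8425 423.1697]
```

View pics/w1.png

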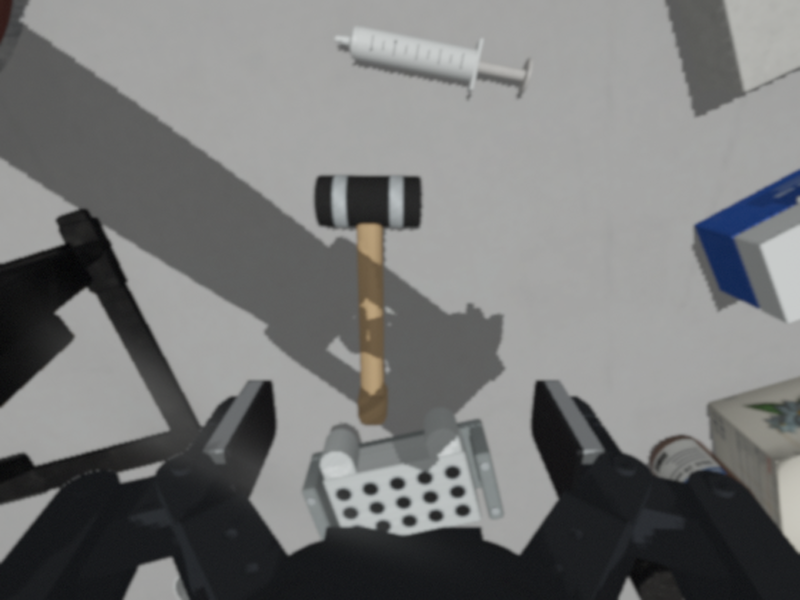

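The wrist view shows the mallet upright in the picture: head centre at (368,203), handle–head junction at (370,224), butt end at (373,423). I combine it with the top view.

Run:
```python
from h import *
import json
np.set_printoptions(precision=4,suppress=True)
t=get_calibration("top"); w=json.load(open("w1.json"))
C=lambda u,v:ray(t,230+u/3.75,155+v/3.75); W=lambda u,v:ray(w,u*.7,v*.7)
print("head",tri([C(123,498),W(368,203)])); print("junction",tri([C(130,481),W(370,226)])); print("butt",tri([C(196,222),W(373,418)]))
for z in (.02,.04): print("head",z,atz(w,368*.7,203*.7,z), atz(w,373*.7,421*.7,z))
for u,v in((358,228),(382,228),(360,380),(386,380)): print(atz(w,u*.7,v*.7,.033))
s=state();p=s["tool_pos"]
g=np.array([.3198,.2841]);
```

```text
head [0.2639 0.2962 0.0143]
junction [0.2776 0.2937 0.0353]
butt [0.4499 0.2513 0.0263]
head 0.02 [0.2629 0.2962 0.02  ] [0.4567 0.2475 0.02  ]
head 0.04 [0.2605 0.2984 0.04  ] [0.4434 0.2525 0.04  ]
[0.2777 0.2852 0.033 ]
[0.2821 0.303  0.033 ]
[0.4053 0.2508 0.033 ]
[0.4106 0.2725 0.033 ]
```

Call:
move_arm([
  [[100,-0.017,-0.0233,0.05,0],[100,-0.0173,-0.0233,0.05,0],[100,0,0,0.06,0],[100,0,0,0.06,0],[100,0,0,0.04,0]],
])

```text
time: 1.45
tool_pos: [0.311, 0.2882, 0.0967]
tool_rot: [-0.002, 0.118, 0.993, -0.001]
contact_force: [0.0, 0.2, -0.9]
gripper_width: 1.002
grasp_force: 0.0
```

Run:
```python
from h import *
import json
np.set_printoptions(precision=4,suppress=True)
s=state(); w=get_calibration("wrist"); shot("wrist","w2"); print(s["time"],s["tool_pos"],s["tool_rot"],s["joint_pos"])
json.dump({k:np.array(v).tolist() for k,v in w.items()},open("w2.json","w"))
for X in ([.315,.2845,.033],[.2615,.298,.02]): print(proj(w,np.array(X))/.7)
```

```text
1.45 [0.311  0.2882 0.0967] [-0.0017  0.1179  0.993  -0.0011] [ 0.571  -0.2951  2.208   0.0005  1.2327 -0.7636]
[400.6523 344.675 ]
[402.0347 215.8948]
```

View pics/w2.png

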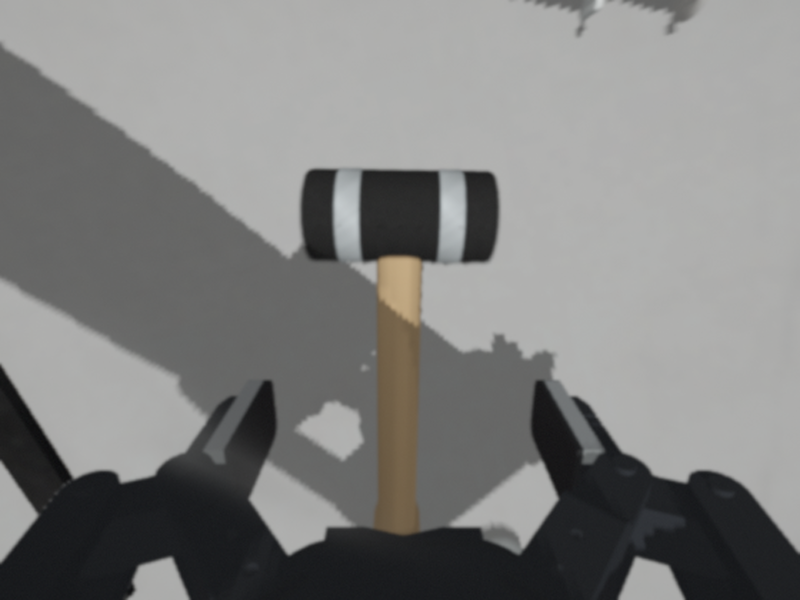

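The handle (column 398) lies between the pads, and the head is at (400,215) against a prediction of (402,216). I descend and close.

Call:
move_arm([
  [[100,-0.005,0,0.056,0],[100,0,0,0.056,0],[100,0,0,0,0],[0,0,0,0,0],[0,0,0,0,0]],
])

```text
time: 1.92
tool_pos: [0.3168, 0.2891, 0.0351]
tool_rot: [0.001, 0.118, 0.993, 0.001]
contact_force: [-0.4, -0.4, 0.3]
gripper_width: 0.752
grasp_force: 0.0
```

Call:
move_arm([
  [[0,0,0,0,0],[0,0,0,0,0],[0,0,0,0,0],[0,0,0,0,0],[0,0,0,0,0]],
])

```text
time: 2.33
tool_pos: [0.3171, 0.2885, 0.035]
tool_rot: [0.001, 0.118, 0.993, 0.001]
contact_force: [-1.8, -1.3, 6.4]
gripper_width: 0.218
grasp_force: 59.9
```

Held at 60 N. I lift, shift left, then turn.

Call:
move_arm([
  [[0,0,0,-0.03,0],[0,0,0,-0.04,0],[0,-0.01,0.04,-0.04,0],[0,-0.01,0.04,-0.04,0],[0,-0.01,0.04,0,-1]],
])

```text
time: 2.75
tool_pos: [0.3533, 0.3565, 0.129]
tool_rot: [0.004, 0.065, 0.998, 0.003]
contact_force: [1.1, 0.5, -1.8]
gripper_width: 0.219
grasp_force: 59.6
```

Call:
move_arm([
  [[0,0,0.025,0,-1],[0,0,0,0,-1],[0,0,0,0,-1],[0,0,0,0,-1],[0,0,0,0,-1]],
])

```text
time: 3.17
tool_pos: [0.3519, 0.3685, 0.1228]
tool_rot: [-0.0, -0.197, 0.98, -0.0]
contact_force: [0.0, -0.3, -2.6]
gripper_width: 0.223
grasp_force: 59.5
```

Call:
move_arm([
  [[0,0,0,0,-1],[0,0,0,0,-1],[0,0,0,0,-1],[0,0,0,0,-1],[0,0,0,0,-1]],
])

```text
time: 3.58
tool_pos: [0.352, 0.3683, 0.1229]
tool_rot: [-0.0, -0.444, 0.896, 0.0]
contact_force: [-0.7, -0.4, -2.3]
gripper_width: 0.226
grasp_force: 59.5
```

Call:
move_arm([
  [[0,0,0,0,-1],[0,0,0,0,-1],[0,0,0,0,-1],[0,0,0,0,-1],[0,0,0,0,-1]],
])

```text
time: 4.0
tool_pos: [0.3519, 0.3683, 0.1228]
tool_rot: [-0.0, -0.661, 0.751, 0.0]
contact_force: [0.1, -0.1, -3.5]
gripper_width: 0.223
grasp_force: 59.5
```

Call:
move_arm([
  [[0,0,0,0,-1],[0,0,0,0,-0.2],[0,0,0,0,0]],
])

```text
time: 4.25
tool_pos: [0.352, 0.3684, 0.123]
tool_rot: [-0.0, -0.704, 0.71, 0.0]
contact_force: [0.1, -0.3, -2.6]
gripper_width: 0.224
grasp_force: 59.6
```

Run:
```python
from h import *
import json
np.set_printoptions(precision=4,suppress=True)
s=state(); w=get_calibration("wrist"); shot("wrist","w3"); print(s["time"],s["tool_pos"],s["tool_rot"],s["joint_pos"],s["contact_force"])
a=np.degrees(2*np.arctan2(s["tool_rot"][2],s["tool_rot"][1]));print("yaw",a)
json.dump({k:np.array(v).tolist() for k,v in w.items()},open("w3.json","w"))
```

```text
4.25 [0.352  0.3684 0.123 ] [-0.0002 -0.7043  0.7099  0.0001] [ 0.6619 -0.1024  1.9969  0.0001  1.2474 -2.4717] [ 0.1172 -0.2831 -2.6476]
yaw 269.54181307839707
```

View pics/w3.png

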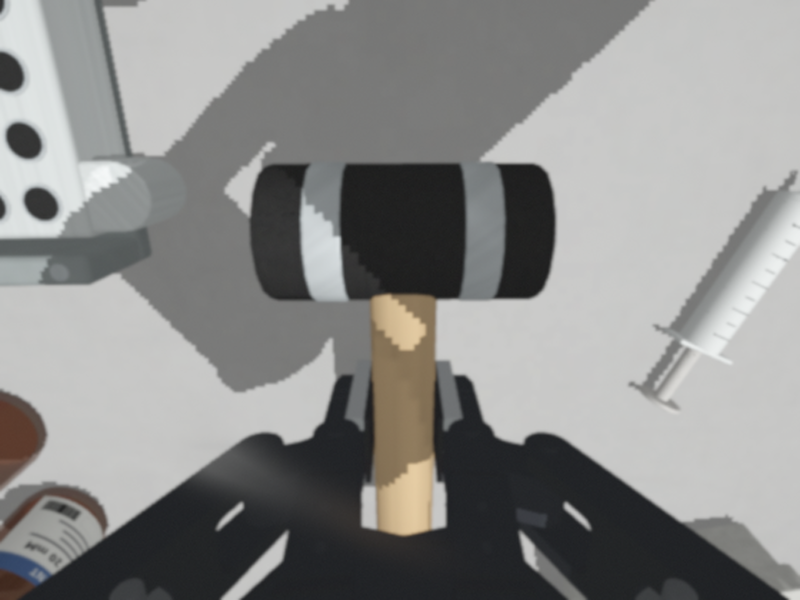

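The mallet is held straight: head silhouette is columns 250–555, rows 163–300. The left boss's top circle has its front at about (152,190), and its foot reaches column 185.

Run:
```python
from h import *
import json
np.set_printoptions(precision=4,suppress=True)
w=json.load(open("w3.json")); p=state()["tool_pos"]; print("cam-tcp",ray(w,0,0)[0]-p)
for z in (.104,.108,.112):
    L,R,c=[atz(w,u*.7,v*.7,z) for u,v in((250,231),(555,231),(403,231))]; print(z,R[0]-L[0],"L,R,C rel tcp",L-p,R-p,c-p)
for u,v,z in((152,190,.0485),(185,190,.0145),(118,195,.0485)): print(atz(w,u*.7,v*.7,z))
for X in([.456,.3063,.0485],[.456,.3063,.0145],[.471,.307,.0485]): print(proj(w,np.array(X))/.7)
```

```text
cam-tcp [-0.0004 -0.0853  0.118 ]
0.104 -0.09374589363563607 L,R,C rel tcp [ 0.047  -0.0581 -0.019 ] [-0.0468 -0.0573 -0.019 ] [-0.0001 -0.0577 -0.019 ]
0.108 -0.09100767861097186 L,R,C rel tcp [ 0.0456 -0.0588 -0.015 ] [-0.0454 -0.0581 -0.015 ] [-0.0001 -0.0585 -0.015 ]
0.112 -0.08826946358630772 L,R,C rel tcp [ 0.0442 -0.0596 -0.011 ] [-0.0441 -0.0589 -0.011 ] [-0.0001 -0.0593 -0.011 ]
[0.4573 0.3037 0.0485]
[0.4597 0.3075 0.0145]
[0.472  0.3057 0.0485]
[156.2835 196.2408]
[192.0749 187.5078]
[121.1171 198.2158]
```

Head centre is about (0, −57.5, −15) mm from the TCP, and the left boss front is at x ≈ 0.457, y ≈ 0.306. I descend and approach to a gap of about 15 mm.

Call:
move_arm([
  [[0,0.004,0,0.05,-0.08],[0,0.004,0,0.05,0],[0,0,-0.02,0.0275,0],[0,0,-0.04,0,0],[0,0,-0.02,0,0]],
])

```text
time: 4.72
tool_pos: [0.4008, 0.3632, 0.0451]
tool_rot: [0.001, 0.707, -0.707, 0.0]
contact_force: [0.1, 0.2, -2.5]
gripper_width: 0.226
grasp_force: 59.6
```

Run:
```python
from h import *
import json
np.set_printoptions(precision=4,suppress=True)
s=state(); w=get_calibration("wrist"); shot("wrist","w4"); print(s["time"],s["tool_pos"],s["tool_rot"],s["contact_force"])
json.dump({k:np.array(v).tolist() for k,v in w.items()},open("w4.json","w"))
```

```text
4.7167 [0.4008 0.3632 0.0451] [ 0.001   0.7071 -0.7071  0.    ] [ 0.1056  0.1663 -2.547 ]
```

View pics/w4.png

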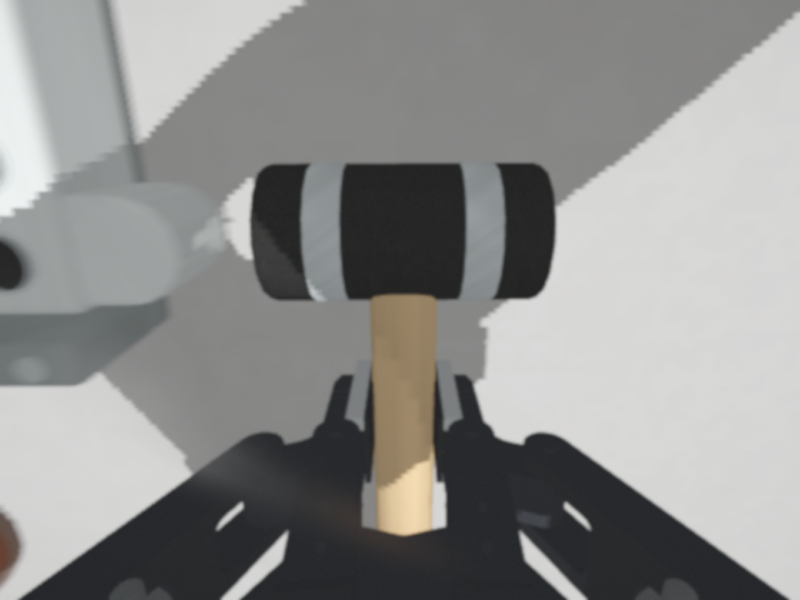

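The boss's top front is at (183,248) and the head's striking face at column 250.

Run:
```python
from h import *
import json
np.set_printoptions(precision=4,suppress=True)
w=json.load(open("w4.json")); print(atz(w,183*.7,248*.7,.0485), atz(w,110*.7,194*.7,.0485),atz(w,110*.7,305*.7,.0485)); print(proj(w,np.array([.4008,.3057,.0301]))/.7)
```

```text
[0.4585 0.3055 0.0485] [0.4746 0.2917 0.0485] [0.4809 0.3214 0.0485]
[404.387  234.1287]
```

Aligned (boss y 0.3055, head y 0.3057). I close in to find contact.

Call:
move_arm([
  [[0,0,-0.012,0,0],[0,0,-0.01,0,0],[0,0,-0.003,0,0],[0,0,0,0,0]],
])

```text
time: 5.1
tool_pos: [0.4158, 0.3642, 0.0473]
tool_rot: [-0.001, 0.708, -0.707, 0.0]
contact_force: [-0.6, 0.8, -2.3]
gripper_width: 0.217
grasp_force: 59.6
```

Call:
move_arm([
  [[0,0,-0.0025,0,0],[0,0,0,0,0]],
])

```text
time: 5.27
tool_pos: [0.4166, 0.364, 0.0468]
tool_rot: [-0.0, 0.708, -0.706, -0.0]
contact_force: [0.7, 0.5, -2.7]
gripper_width: 0.219
grasp_force: 59.6
```

Call:
move_arm([
  [[0,0,-0.002,0,0],[0,0,0,0,0]],
])

```text
time: 5.43
tool_pos: [0.4176, 0.3639, 0.0466]
tool_rot: [0.0, 0.708, -0.706, -0.0]
contact_force: [-1.3, 0.7, -2.1]
gripper_width: 0.221
grasp_force: 59.7
```

Call:
move_arm([
  [[0,0,-0.002,0,0],[0,0,0,0,0]],
])

```text
time: 5.6
tool_pos: [0.4179, 0.3641, 0.0464]
tool_rot: [0.001, 0.708, -0.707, -0.001]
contact_force: [-4.7, 1.4, 0.5]
gripper_width: 0.221
grasp_force: 60.0
```

Call:
move_arm([
  [[0,0,-0.002,0,0],[0,0,0,0,0]],
])

```text
time: 5.77
tool_pos: [0.4188, 0.3642, 0.0464]
tool_rot: [0.001, 0.707, -0.707, -0.001]
contact_force: [-6.4, 1.3, 0.4]
gripper_width: 0.216
grasp_force: 60.1
```

Contact is at about TCP x 0.4175. Now the left tap of 6–7 mm, then withdraw.

Call:
move_arm([
  [[0,0,-0.005,0,0],[0,0,-0.0045,0,0],[0,0,0,0,0]],
])

```text
time: 6.02
tool_pos: [0.4246, 0.3646, 0.0464]
tool_rot: [0.001, 0.707, -0.707, -0.002]
contact_force: [-5.3, 2.9, -0.1]
gripper_width: 0.217
grasp_force: 59.9
```

Call:
move_arm([
  [[0,0,0.02,0,0],[0,0,0.02,0,0],[0,0,0,0,0]],
])

```text
time: 6.27
tool_pos: [0.3994, 0.3633, 0.0457]
tool_rot: [0.001, 0.708, -0.706, -0.0]
contact_force: [0.0, -0.9, -2.2]
gripper_width: 0.221
grasp_force: 59.6
```

Run:
```python
from h import *
f=grab_frame("top")[155:255,235:325,::-1]; g=cv2.resize(f,None,fx=6,fy=6,interpolation=cv2.INTER_CUBIC); cv2.imwrite("pics/top2.png",g)
print(state()["time"],state()["tool_pos"])
```

```text
6.3167 [0.4004806  0.36352861 0.04607508]
```

View pics/top2.png

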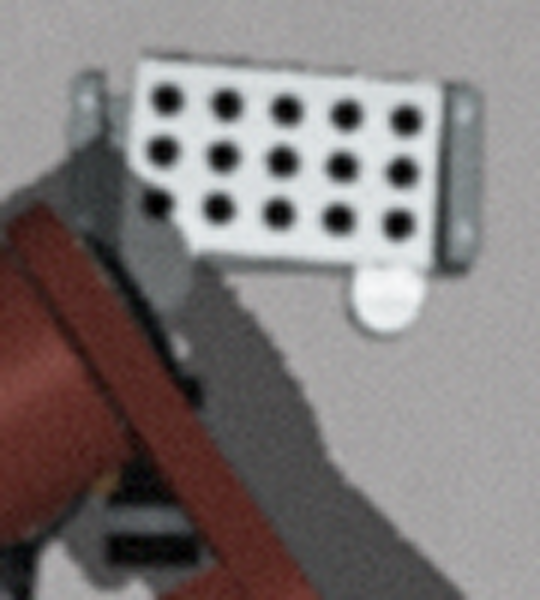

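Skew is now about 0.073 rad (well rows slope from (168,98) to (405,120)), so the left side is 7 mm ahead as intended. I move over to the right boss and set up well tracking for precise measurement.

Call:
move_arm([
  [[0,0.05,0,0,0],[0,0.06,0,0,0],[0,0.051,0,0,0],[0,0,0,0,0]],
])

```text
time: 6.65
tool_pos: [0.4015, 0.2633, 0.0458]
tool_rot: [-0.001, -0.707, 0.707, -0.001]
contact_force: [-0.2, -0.0, -2.6]
gripper_width: 0.224
grasp_force: 59.6
```

```bash
cat > wells.py <<'E'
from h import *
from scipy.optimize import least_squares
c=get_calibration("top")
def blobs(im):   # native-size BGR
    P=cv2.SimpleBlobDetector_Params(); P.filterByArea=True;P.minArea=120;P.maxArea=1500;P.filterByColor=True;P.blobColor=0;P.filterByConvexity=False;P.filterByInertia=True;P.minInertiaRatio=.5;P.filterByCircularity=False;P.minDistBetweenBlobs=15
    g=cv2.resize(cv2.cvtColor(im,cv2.COLOR_BGR2GRAY)[150:215,240:325],None,fx=5,fy=5,interpolation=cv2.INTER_CUBIC)
    k=cv2.SimpleBlobDetector_create(P).detect(g)
    return np.array([atz(c,240+(q.pt[0]+.5)/5-.5,150+(q.pt[1]+.5)/5-.5,.0505)[:2] for q in k])
def model(p):    # centre x,y, yaw, pitches
    g=np.array([[i,j] for i in(-1,0,1) for j in(-2,-1,0,1,2)],float)*[p[3],p[4]]
    C,S=np.cos(p[2]),np.sin(p[2]); return g@np.array([[C,S],[-S,C]])+p[:2]
def fit(b,p0):
    def r(p):
        m=model([*p,*p0[3:]]); d=b[:,None]-m[None]; n=np.linalg.norm(d,axis=2); i=n.argmin(1); e=d[np.arange(len(b)),i]; return e[n.min(1)<.008].ravel() if 0 else (e*(n.min(1)<.008)[:,None]).ravel()
    s=least_squares(r,p0[:3],loss="soft_l1",f_scale=.001); return s.x, (np.abs(s.fun)>0).sum()//2
E
python3 - <<'E'
from wells import *
np.set_printoptions(precision=4,suppress=True)
b=blobs(cv2.resize(cv2.imread("pics/top0.png"),(560,420),interpolation=cv2.INTER_AREA)); print(len(b)); print(b[np.lexsort((b[:,1],b[:,0].round(2)))])
p0=[*b.mean(0),0,np.ptp(b[:,0])/2,np.ptp(b[:,1])/4]; x,n=fit(b,p0); ref=[*x,*p0[3:]]; print("ref",np.array(ref),n); np.save("ref.npy",ref)
s=state();print(s["time"],s["tool_pos"])
b=blobs(grab_frame("top")[:,:,::-1]); x,n=fit(b,[ref[0]+.0035,ref[1],ref[2]+.07,*ref[3:]]); print(len(b),n,x-ref[:3])
E
```

```text
15
[[0.5044 0.2108]
 [0.5042 0.2357]
 [0.5042 0.2607]
 [0.5042 0.2857]
 [0.5039 0.3106]
 [0.5265 0.2108]
 [0.5262 0.2358]
 [0.5259 0.2608]
 [0.5261 0.2858]
 [0.526  0.3106]
 [0.5485 0.2109]
 [0.5484 0.2359]
 [0.5483 0.2612]
 [0.548  0.2861]
 [0.5479 0.3108]]
ref [0.5262 0.2608 0.0051 0.0223 0.025 ] 15
6.65 [0.4015 0.2633 0.0458]
14 3 [ 0.0018 -0.0184 -0.5366]
```

```bash
cat > m.py <<'E'
import sys
from wells import *
np.set_printoptions(precision=2,suppress=True)
ref=np.load("ref.npy"); L,R=[float(a)/1e3 for a in sys.argv[1:3]]
s=state(); b=blobs(grab_frame("top")[:,:,::-1]); x,n=fit(b,[ref[0]+(L+R)/2,ref[1],ref[2]-(L-R)/.096,*ref[3:]])
d=x-ref[:3]; k=-np.sin(d[2])*.048
print("blobs",len(b),n,"mid mm",d[:2]*1e3,"skew",-d[2],"L,R mm",(d[0]+k)*1e3,(d[0]-k)*1e3,"tcp",s["tool_pos"]*1e3,s["time"])
E
python3 m.py 7 0
```

```text
blobs 14 1 mid mm [  3.35 -12.06] skew 0.07278450392353335 L,R mm 6.839606448777729 -0.14153824940970433 tcp [402.06 265.23  46.29] 6.7
```

Call:
move_arm([
  [[0,-0.006,-0.012,0,0],[0,0,-0.01,0,0],[0,0,-0.003,0,0],[0,0,0,0,0]],
])

```text
time: 7.08
tool_pos: [0.4182, 0.2718, 0.0469]
tool_rot: [-0.0, 0.708, -0.706, 0.0]
contact_force: [-0.2, -0.5, -2.3]
gripper_width: 0.22
grasp_force: 59.6
```

Call:
move_arm([
  [[0,0,-0.002,0,0],[0,0,0,0,0]],
])

```text
time: 7.25
tool_pos: [0.4185, 0.2712, 0.0464]
tool_rot: [0.0, 0.708, -0.706, 0.0]
contact_force: [0.2, -0.5, -2.7]
gripper_width: 0.217
grasp_force: 59.6
```

Call:
move_arm([
  [[0,0,-0.002,0,0],[0,0,0,0,0]],
])

```text
time: 7.42
tool_pos: [0.4189, 0.2711, 0.0463]
tool_rot: [0.001, 0.708, -0.707, -0.001]
contact_force: [-3.4, 2.2, -1.0]
gripper_width: 0.222
grasp_force: 59.8
```

Call:
move_arm([
  [[0,0,-0.006,0,0],[0,0,-0.006,0,0],[0,0,-0.006,0,0],[0,0,-0.004,0,0],[0,0,0,0,0]],
])

```text
time: 7.83
tool_pos: [0.4314, 0.27, 0.0459]
tool_rot: [0.002, 0.707, -0.707, -0.001]
contact_force: [-5.4, -3.0, 0.8]
gripper_width: 0.219
grasp_force: 60.1
```

Call:
move_arm([
  [[0,0,0.02,0,0],[0,0,0.02,0,0],[0,0,0,0,0]],
])

```text
time: 8.08
tool_pos: [0.4062, 0.2706, 0.0458]
tool_rot: [0.001, 0.708, -0.706, -0.0]
contact_force: [-0.3, -0.3, -2.4]
gripper_width: 0.221
grasp_force: 59.6
```

```bash
sed -i 's/return e\[n.min.*$/q=n.min(1,keepdims=True); return (e*np.minimum(1,.008\/np.maximum(q,1e-9))).ravel()/; s/return s.x, .*/return s.x, (np.linalg.norm(s.fun.reshape(-1,2),axis=1)<.003).sum()/' wells.py
python3 m.py 7 13
```

```text
blobs 14 14 mid mm [10.14  2.61] skew -0.0498330593123542 L,R mm 7.751208429361278 12.533202335257897 tcp [406.19 270.59  45.77] 8.0833
```

The right side is 4.8 mm ahead (L 7.75, R 12.5). Next is the left boss.

Call:
move_arm([
  [[0,-0.05,0,0,0],[0,-0.055,0,0,0],[0,-0.05,0,0,0],[0,0,-0.012,0,0],[0,0,-0.012,0,0]],
])

```text
time: 8.55
tool_pos: [0.4233, 0.3654, 0.047]
tool_rot: [-0.001, 0.709, -0.705, 0.0]
contact_force: [0.5, -0.9, -2.7]
gripper_width: 0.214
grasp_force: 59.6
```

Call:
move_arm([
  [[0,0,-0.003,0,0],[0,0,0,0,0],[0,0,0,0,0]],
])

```text
time: 8.8
tool_pos: [0.425, 0.363, 0.0464]
tool_rot: [0.0, 0.707, -0.707, 0.0]
contact_force: [0.0, -0.1, -2.3]
gripper_width: 0.22
grasp_force: 59.6
```

Call:
move_arm([
  [[0,0,-0.006,0,0],[0,0,-0.006,0,0],[0,0,-0.006,0,0],[0,0,-0.004,0,0],[0,0,0,0,0]],
])

```text
time: 9.22
tool_pos: [0.4366, 0.3641, 0.0462]
tool_rot: [0.001, 0.707, -0.707, -0.002]
contact_force: [-5.2, 4.1, -0.7]
gripper_width: 0.223
grasp_force: 59.8
```

Call:
move_arm([
  [[0,0,0.02,0,0],[0,0,0.02,0,0],[0,0.05,0,0,0],[0,0.055,0,0,0],[0,0.05,0,0,0]],
])

```text
time: 9.63
tool_pos: [0.4127, 0.2696, 0.0463]
tool_rot: [0.0, 0.708, -0.706, 0.0]
contact_force: [0.4, -0.1, -3.2]
gripper_width: 0.22
grasp_force: 59.7
```

```bash
python3 m.py 20 13
```

```text
blobs 13 13 mid mm [16.04 -2.66] skew 0.048913697169206294 L,R mm 18.385693749911965 13.691851052962985 tcp [412.74 269.59  46.27] 9.6333
```

Call:
move_arm([
  [[0,0.002,-0.015,0,0],[0,0,-0.013,0,0],[0,0,0,0,0]],
])

```text
time: 9.93
tool_pos: [0.432, 0.2699, 0.047]
tool_rot: [-0.0, 0.707, -0.707, 0.0]
contact_force: [-0.8, -0.1, -1.5]
gripper_width: 0.22
grasp_force: 59.7
```

Call:
move_arm([
  [[0,0,-0.006,0,0],[0,0,-0.006,0,0],[0,0,-0.006,0,0],[0,0,0,0,0]],
])

```text
time: 10.27
tool_pos: [0.4405, 0.2698, 0.0458]
tool_rot: [0.003, 0.708, -0.706, -0.001]
contact_force: [-4.0, -2.1, -0.8]
gripper_width: 0.22
grasp_force: 60.0
```

Call:
move_arm([
  [[0,0,0.02,0,0],[0,0,0.02,0,0],[0,-0.05,0,0,0],[0,-0.055,0,0,0],[0,-0.05,0,0,0]],
])

```text
time: 10.68
tool_pos: [0.4165, 0.3643, 0.0468]
tool_rot: [-0.0, 0.708, -0.706, -0.0]
contact_force: [0.2, -0.5, -1.7]
gripper_width: 0.219
grasp_force: 59.8
```

```bash
python3 m.py 19 20
```

```text
blobs 15 15 mid mm [20.74  1.52] skew -0.0276834556288102 L,R mm 19.41470083945471 22.07197313886369 tcp [416.47 364.26  46.79] 10.6833
```

L 19.4 and R 22.1 relative to the start. I check the absolute stand-out before the final left tap.

Run:
```python
from h import *
f=np.mean([grab_frame("top")[140:220,240:325].astype(float) for _ in range(6)],0).astype(np.uint8)[:,:,::-1]; np.save("f.npy",f); g=cv2.resize(f,None,fx=7,fy=7,interpolation=cv2.INTER_CUBIC)
o=cv2.imread("pics/top0.png"); o=cv2.resize(o,(560,420),interpolation=cv2.INTER_AREA)[140:220,240:325]
cv2.imwrite("pics/top3.png",g)
G=cv2.cvtColor(f,cv2.COLOR_BGR2GRAY).astype(int);O=cv2.cvtColor(o,cv2.COLOR_BGR2GRAY).astype(int)
```

```text
(no output)
```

View pics/top3.png

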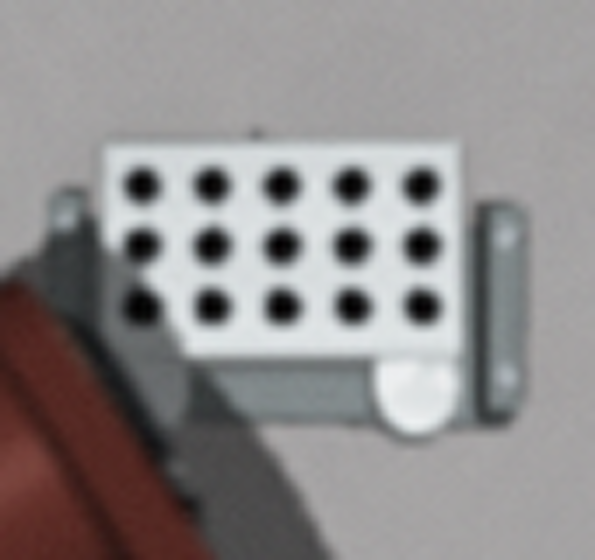

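The block now stands out by about 15.5–16 mm on the left and 22 mm on the right of the uneven wall picks. The mean is about 19.5 mm, so the start was roughly 1 mm behind flush. A final left tap to about 21.8 mm relative squares it up near 20.5 mm.

Call:
move_arm([
  [[0,0,-0.015,0,0],[0,0,-0.012,0,0],[0,0,-0.002,0,0],[0,0,0,0,0],[0,0,0,0,0]],
])

```text
time: 11.45
tool_pos: [0.4355, 0.3624, 0.0466]
tool_rot: [0.0, 0.707, -0.707, -0.0]
contact_force: [-0.2, -0.0, -2.8]
gripper_width: 0.221
grasp_force: 59.8
```

Call:
move_arm([
  [[0,0,-0.004,0,0],[0,0,-0.003,0,0],[0,0,0,0,0]],
])

```text
time: 11.7
tool_pos: [0.4379, 0.3627, 0.0462]
tool_rot: [0.002, 0.707, -0.707, -0.001]
contact_force: [-4.8, 0.1, -0.3]
gripper_width: 0.222
grasp_force: 60.1
```

```bash
python3 m.py 21 22; python3 -c "
from plant import state;print(state()['contact_force'])"
```

```text
blobs 14 14 mid mm [20.89  1.32] skew -0.025078446657009135 L,R mm 19.686446918305048 22.09372544452156 tcp [437.9  362.68  46.16] 11.7
[-5.44670778  1.2055293   0.52657447]
```

In contact, with the left side just starting to move. I need another 2.3 mm.

Call:
move_arm([
  [[0,0,-0.004,0,0],[0,0,0,0,0]],
])

```text
time: 11.92
tool_pos: [0.44, 0.3629, 0.0461]
tool_rot: [0.002, 0.708, -0.707, -0.001]
contact_force: [-5.6, 1.5, 0.5]
gripper_width: 0.223
grasp_force: 60.1
```

```bash
python3 m.py 22 22
```

```text
blobs 14 14 mid mm [22.08  0.33] skew -0.0055788768367320074 L,R mm 21.807501119867148 22.343070518018237 tcp [440.02 362.9   46.15] 11.9167
```

Square and at about 21 mm by estimate. I withdraw and lay the mallet down on clear bench.

Call:
move_arm([
  [[0,0,0.02,0,0],[0,0,0.05,0,0],[0,0,0.06,0,0],[0,0,0,0.01,0],[0,0,0,0.005,0]],
])

```text
time: 12.38
tool_pos: [0.3612, 0.362, 0.0365]
tool_rot: [0.001, 0.709, -0.706, 0.0]
contact_force: [0.1, 0.0, -2.1]
gripper_width: 0.219
grasp_force: 59.9
```

Call:
move_arm([
  [[0,0,0,0.0015,0],[0,0,0,0,0],[0,0,0,0,0]],
])

```text
time: 12.63
tool_pos: [0.3648, 0.3629, 0.0372]
tool_rot: [-0.001, 0.708, -0.707, 0.0]
contact_force: [-0.4, -0.1, -3.4]
gripper_width: 0.219
grasp_force: 59.9
```

Call:
move_arm([
  [[0,0,0,0.002,0],[0,0,0,0,0]],
])

```text
time: 12.8
tool_pos: [0.3644, 0.3627, 0.0357]
tool_rot: [-0.0, 0.708, -0.707, 0.0]
contact_force: [-0.7, 0.5, -3.0]
gripper_width: 0.22
grasp_force: 59.9
```

Call:
move_arm([
  [[0,0,0,0.0015,0],[0,0,0,0,0]],
])

```text
time: 12.97
tool_pos: [0.3644, 0.3628, 0.0351]
tool_rot: [-0.0, 0.708, -0.707, 0.0]
contact_force: [0.7, -1.8, -0.2]
gripper_width: 0.218
grasp_force: 60.1
```

It is resting on the bench. I release and rise.

Call:
move_arm([
  [[60,0,0,0,0],[100,0,0,0,0],[100,0,0,0,0],[100,0,0,0,0],[100,0,0,0,0]],
])

```text
time: 13.38
tool_pos: [0.3638, 0.3627, 0.0347]
tool_rot: [-0.0, 0.708, -0.706, 0.0]
contact_force: [-0.5, -0.2, -0.0]
gripper_width: 0.914
grasp_force: 0.0
```

Call:
move_arm([
  [[100,0,0,-0.03,0],[100,0,0,-0.05,0],[100,0,0,-0.06,0],[100,0,0,-0.06,0],[100,0,0,-0.06,0]],
])

```text
time: 13.8
tool_pos: [0.3633, 0.3623, 0.192]
tool_rot: [0.0, 0.708, -0.706, -0.0]
contact_force: [0.8, 0.1, -0.1]
gripper_width: 0.997
grasp_force: 0.0
```

Call:
move_arm([
  [[100,-0.06,0.02,0,0],[100,-0.06,0.02,0,0],[100,-0.06,0.02,0,0],[100,0,0,0,0],[100,0,0,0,0]],
])

```text
time: 14.22
tool_pos: [0.3266, 0.4718, 0.1904]
tool_rot: [0.0, 0.709, -0.705, 0.0]
contact_force: [0.2, -0.1, 0.2]
gripper_width: 1.0
grasp_force: 0.0
```

```bash
python3 m.py 22 22
python3 - <<'E'
from h import *
shot("top","end")
E
```

```text
blobs 15 15 mid mm [22.22  0.22] skew -0.0023200679171716384 L,R mm 22.111571039355596 22.33429735959189 tcp [326.61 471.79 190.45] 14.2167
```

View pics/end.png

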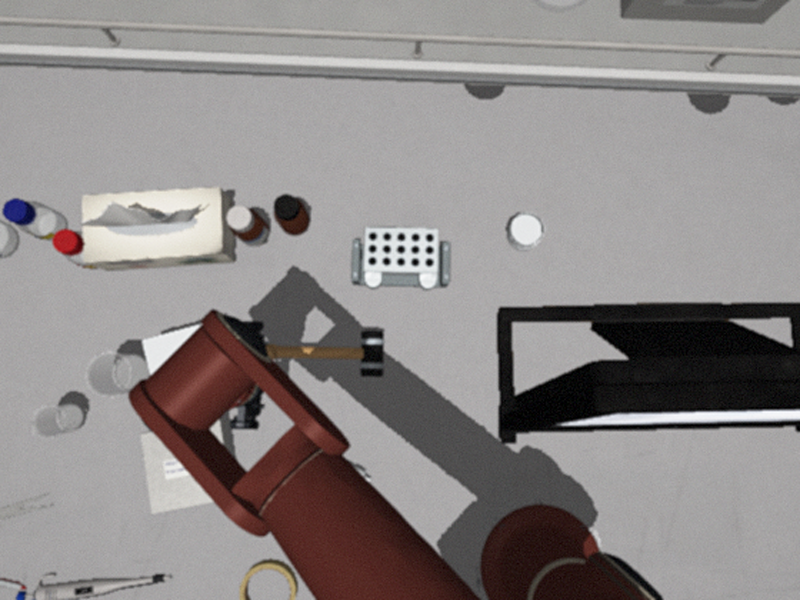

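The final view shows the block square and standing out past the walls, the mallet lying on the bench with its head at (370,350), and the bottles and dishes where they were. I hand the job in.

```bash
python3 -c "
from plant import job;print(job.job_done())"
```

```text
the job is handed in; nothing more can be done
None
```

The job is handed in: the block was tapped L‑R‑L‑R‑L and now stands about 21 mm out (estimated, ±1–2 mm), square to within about 0.3 mm; leads per tap were about 7, 4.8, 4.7 and 2.7 mm before the last one levelled it, and the mallet lies on the bench with the bottles and dishes untouched.

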